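# Take off a hub cap whose thread hand is not marked

### The job

Unscrew the hub cap of the spoked wheel so that its bearing can be greased, leaving the disc wheel's cap screwed on and the bottle of thread lock and the grease tin standing where they are. Nobody marked whether this hub came from the left or the right side of its cart, so the cap may have a left-hand or a right-hand thread; only trying it both ways and feeling which way it gives will tell. Lift the cap straight off and finish while still holding it level in the gripper, about 100 mm clear above its own hub, with nothing but the gripper carrying it; do not put it down or let it go.

Things in the scene. Friction and masses are not known exactly. Their poses are not given: they have to be found in the camera images.
- spoked_cap: Hub cap to take off: round fluted aluminium cap, 56 mm across, 36 mm high, flat top, open below, about 160 g. Origin at the centre of its open lower rim, z up its axis. It starts screwed on the spoked wheel's hub, rim on the hub's shoulder 62 mm and top 98 mm above the bench. Any yaw grips alike. Inside, three lugs catch under the thread. It does not rise by itself while it turns.
- spoked_seat (a point): Centre of the shoulder that the cap sits on, 62 mm above the bench, z up. Above it a threaded nose, 27 mm high, hidden in the cap with 2 mm of side play: coarse three-start thread, hand unknown, differing from start to start. Loosening is anticlockwise seen from above if right-hand, clockwise if left-hand.
- spoked_thread (a point): Point on the same axis at mid-thread, 12 mm above the seat. Turned the tight way the cap meets a hard stop within 10 degrees. Turned the loosening way it goes freely; turned 60 to 80 degrees from its start it can be lifted straight off (before about 50 it is still caught); at about 85 to 95 it meets the next stop.
- spoked_wheel: Wheel with five spokes and a black rubber tyre, lying flat on the bench and fixed: 140 mm across, tyre 44 mm high, grey hub 60 mm across standing up in its middle to 62 mm. Origin at the wheel's centre on the bench, z up; the hub axis and the cap's axis are this z axis.
- disc_cap: The same cap on the other wheel, to be left alone. Origin at the centre of its lower rim, z up.
- disc_wheel: The other wheel, of the same size, with a closed grey disc with five bolt heads instead of spokes. Origin at its centre on the bench.
- thread_lock: Bottle of thread lock with a red pointed top, 50 mm across and 143 mm high, standing at the back of the bench. Origin at the centre of its underside.
- grease_tin: Small white tin with a blue lid, 68 mm across and 56 mm high, standing at the back. Origin at the centre of its underside.
There are look-alikes about, which are no part of the job. What is shaped like the spoked_cap but purple is not meant.

How it is judged:
By the outcome, as a careful person would: the job done as asked, in the order asked, and still so for the second after the job is handed in, while the arm keeps its last pose, push and grip.
It also fails if it takes over 35 s, if anything falls off the work surface, if the arm or the gripper's body presses on something with over 40 N, if the wrist force passes 120 N, or if a joint passes its speed limit or range.

### The arm

A 6-joint arm with a two-finger parallel gripper is mounted at the origin on the work surface; the furniture and walls round the work are solid. World frame = base frame: x ahead of the robot, y to its left, z up, the work surface at z = 0. Lengths are in mm, angles in rad, forces in N, time in s.
With the tool pointing down it reaches from about 325 to 850 mm from the base axis. Payload 15.5 kg.
Tool frame: the origin (TCP) lies on the mounting face of the last link; the fingertips stand 191 mm ahead of it and the grasp point (between the pads) lies manip.tcp_to_grasp ahead of it (manip.tcp_to_grasp is the distance from the TCP to the grasp point, in mm); z points along the fingers, y is the direction in which the jaws open and shut (so a half turn about z gives the same grasp; the last joint's range is limited). The gripper opens to 91 mm and grips with 3 to 60 N. Pads are 32 mm wide; open, the fingers measure 118 mm over their backs; the gripper's body (76 mm by 178 mm) begins 60 mm behind the grasp point.
Start: joints at [1.173, 0.494, 1.345, -0, 1.302, -0.096], TCP at [186.367, 596.57, 404.715] pointing down, gripper open.
Joint ranges: [-2.91, 2.91], [-0.82, 2.16], [0.22, 2.67], [-1.22, 4.37], [0.12, 2.79], [-3.08, 3.08]. Speed limits (rad/s): [1.89, 1.89, 2.57, 3.01, 3.01, 3.01].

### API

Orientations are given as a unit quaternion [w, x, y, z].
In Python, from workcell import manip, viewer gives the robot as it stands.
- The arm moves only by the tool servo_tool, never from a script. Its arguments are lists of equal length, an entry for each row: "translation": the shift along the tool's x, y, z in units of 30 mm (1.0 is 30 mm), a list of three; "dr": the turn, a rotation vector about the tool's x, y, z in units of 6 degrees (1.0 is 6 degrees), a list of three; "claw": the closure, from 0 (fully open) to 1 (shut). A call has 1 to 20 rows; each row is the pose to reach, as a shift and turn from the pose measured when the call began, along the tool's axes at that moment; what a row does not reach only later rows make up. A row lasts 1/10 s, in which the tool goes at most 50 mm and 8.59 degrees, less where a joint would pass 70% of its speed; a pose out of reach is approached as far as the arm can. A call with a gripper value outside its range is refused whole. The fingers move at their own pace and stop on an object; "newtons" is the grip in N (left out, the last holds). Time passes only in rows, so rows that repeat a pose let the fingers close. It gives the time, the measured TCP pose, the force and the opening at its end, in the units of the state.
- manip.observe(): the state, without advancing time (a new reading comes with each control period).
- viewer.snapshot(name): name is "side" or "top"; returns the picture (420x560x3 uint8, red, green, blue); there is no depth.
- viewer.camera_model(name): a dict with "fx", "fy", "cx", "cy" (pixels), "world_from_camera" (4x4, takes a point from camera to world coordinates). Camera axes: x right, y up, looking along -z (the intrinsics and any distortion apply to the point x, -y, -z); pixel columns grow to the right and rows downward; lengths in mm; the calibration is good to about 2 mm. A picture is of the moment at which its call begins. camera_model takes no time and is no camera call.
- manip.job_done(): hands the job in, once; it reports no verdict.
The state is a dict: "time": time; "joints": joint angles; "dq": joint speeds; "joint_torque": joint torques, N m; "tool_pos": TCP position; "ee_rot": TCP orientation; "contact_force": force on the tool from outside, world axes, zero at the start; "moment": the same for the moment, N m; "width": finger opening in mm.
Only numpy, scipy, OpenCV 4.12 (cv2) and the standard library are available. Lean on these libraries where they do the work, as an engineer would, in place of code of your own. Each camera call takes 0.05 s, during which the arm holds its last target.

## Working session

There is one attempt and no reset: what is moved stays moved. The work goes in short steps, Python scripts to look and compute and a tool call to move; the robot and the scene stay as the last step left them, time stands still between calls to the robot, and variables do not carry over. Pictures are saved under pics/ and viewed, and the job is handed in when it is done.

Besides the shell and the picture viewer there is one more tool, called after ">>>" as name(argument=value, ...) on one line, values as JSON. servo_tool: Moves the arm, as the interface text tells. Its arguments: {"type":"object","properties":{"translation":{"type":"array"},"dr":{"type":"array"},"claw":{"type":"array"},"newtons":{"type":"number"}},"required":["translation","dr","claw"]}

```bash
mkdir -p pics; ls; python3 - <<'E'
from workcell import manip, viewer
import cv2
print(manip.observe()); print(manip.tcp_to_grasp)
for n in("side","top"):
    cv2.imwrite(f"pics/{n}0.png",viewer.snapshot(n)[:,:,::-1]); print(n,viewer.camera_model(n))
E
```

```text
pics
{'time': 0.0, 'joints': array([ 1.17250930e+00,  4.94201319e-01,  1.34614545e+00, -5.96441158e-06,
        1.30249075e+00, -9.54969424e-02]), 'dq': array([-0.00054872, -0.00081165, -0.00062984,  0.00190254, -0.00124806,
       -0.00063462]), 'joint_torque': array([-3.49174888e-04, -8.78826141e+01, -3.81848001e+01,  7.09097553e-02,
        5.34010562e-02, -4.00202350e-05]), 'tool_pos': array([186.30278956, 596.42974571, 404.12199005]), 'ee_rot': array([-1.49329439e-04,  1.50816553e-01,  9.88561571e-01, -6.04261456e-04]), 'contact_force': array([-0.17657744, -0.57215978,  0.50115305]), 'moment': array([ 0.0006875 , -0.02892499, -0.05826675]), 'width': 91.37723885077534}
172.0
side {'fx': 433.44623289354445, 'fy': 433.44623289354445, 'cx': 280.59262420399574, 'cy': 210.00505490844094, 'world_from_camera': array([[ 9.99782706e-01,  5.23202048e-03,  2.01783752e-02,
         4.71680024e+02],
       [ 1.24046190e-02,  6.28624836e-01, -7.77609762e-01,
        -6.16434627e+02],
       [-1.67530980e-02,  7.77691097e-01,  6.28423338e-01,
         5.99722167e+02],
       [ 0.00000000e+00,  0.00000000e+00,  0.00000000e+00,
         1.00000000e+00]])}
top {'fx': 391.56483851638217, 'fy': 391.56483851638217, 'cx': 277.2887989372788, 'cy': 212.99192208363013, 'world_from_camera': array([[-2.65748345e-02,  9.88811085e-01, -1.46786977e-01,
         3.35962117e+02],
       [-9.99390605e-01, -2.96044310e-02, -1.84931223e-02,
         6.39027867e+01],
       [-2.26317493e-02,  1.46206075e-01,  9.88995241e-01,
         8.99279003e+02],
       [ 0.00000000e+00,  0.00000000e+00,  0.00000000e+00,
         1.00000000e+00]])}
```

View pics/side0.png

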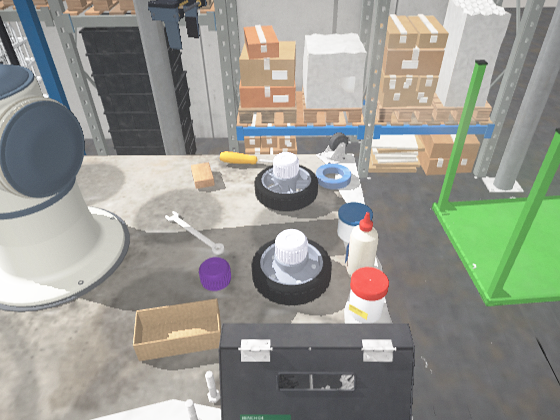

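View pics/top0.png

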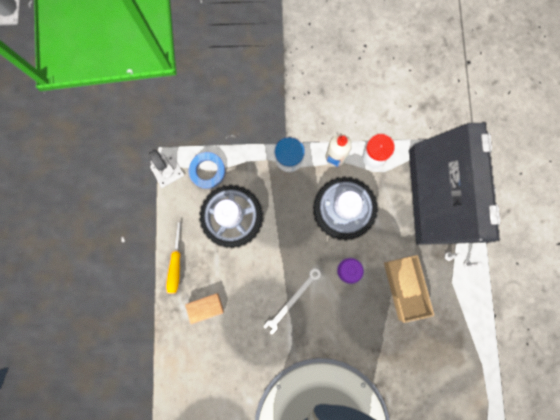

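```bash
python3 - <<'E'
import cv2, numpy as np
t=cv2.imread('pics/top0.png'); s=cv2.imread('pics/side0.png')
a=cv2.resize(t[165:265,185:275],None,fx=4,fy=4,interpolation=2)
b=cv2.resize(t[165:265,300:390],None,fx=4,fy=4,interpolation=2)
cv2.imwrite('pics/tz.png',np.hstack([a,b]))
a=cv2.resize(s[140:220,240:330],None,fx=4.4,fy=4.4,interpolation=2)
b=cv2.resize(s[225:305,245:335],None,fx=4.4,fy=4.4,interpolation=2)
cv2.imwrite('pics/sz.png',np.hstack([a,b]))
E
```

```text
(no output)
```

View pics/tz.png

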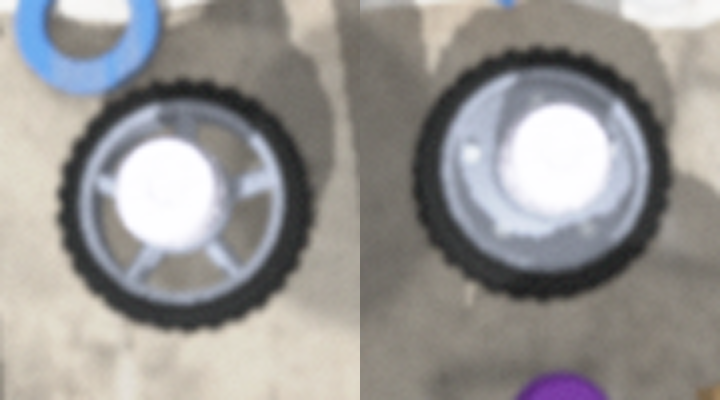

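View pics/sz.png

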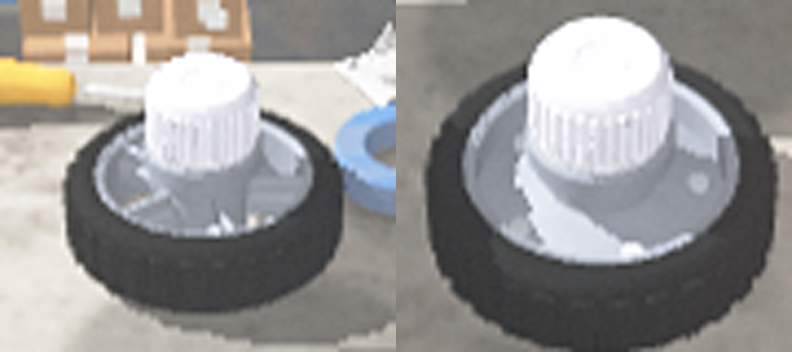

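```bash
cat > h.py <<'E'
import numpy as np, cv2
from workcell import manip, viewer
def ray(n,u,v,z):
    c=viewer.camera_model(n);T=c["world_from_camera"]
    d=T[:3,:3]@np.array([(u-c['cx'])/c['fx'],-(v-c['cy'])/c['fy'],-1]);o=T[:3,3]
    return o+d*(z-o[2])/d[2]
def proj(n,p):
    c=viewer.camera_model(n);T=c["world_from_camera"]
    q=(np.atleast_2d(p)-T[:3,3])@T[:3,:3]
    return np.c_[c['cx']+c['fx']*q[:,0]/-q[:,2], c['cy']-c['fy']*q[:,1]/-q[:,2]]
def circ(c,r,z):
    a=np.linspace(0,2*np.pi,73); return np.c_[c[0]+r*np.cos(a),c[1]+r*np.sin(a),0*a+z]
E
python3 - <<'E'
from h import *
print(ray('top',226,212.5,98),ray('top',231.7,216,40),ray('side',285.9,158.9,98))
for c in [(441,195)]:pass
c=ray('side',285.9,158.9,98)*.5+ray('top',226,212.5,98)*.5
print(c)
for n in('top','side'):
    im=cv2.imread(f'pics/{n}0.png'); k=6
    im=cv2.resize(im,None,fx=k,fy=k,interpolation=2)
    for r,z in((28,98),(28,62),(70,44),(70,0)):
        p=(proj(n,circ(c,r,z))+.5)*k
        cv2.polylines(im,[p.astype(int)],True,(0,0,255) if r==28 else (0,255,0),1)
    u,v=(proj(n,[c])[0]*k).astype(int); cv2.imwrite(f'pics/fit_{n}.png',im[max(0,v-240):v+340,u-330:u+330])
E
```

```text
[459.10682714 185.30016702  98.        ] [459.7741287  181.44263717  40.        ] [464.84049703 179.57634951  98.        ]
[461.97366208 182.43825827  98.        ]
```

View pics/fit_top.png

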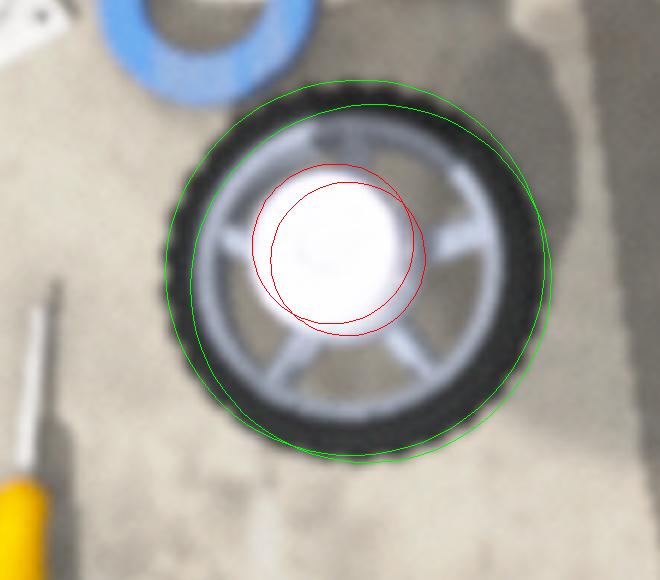

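View pics/fit_side.png

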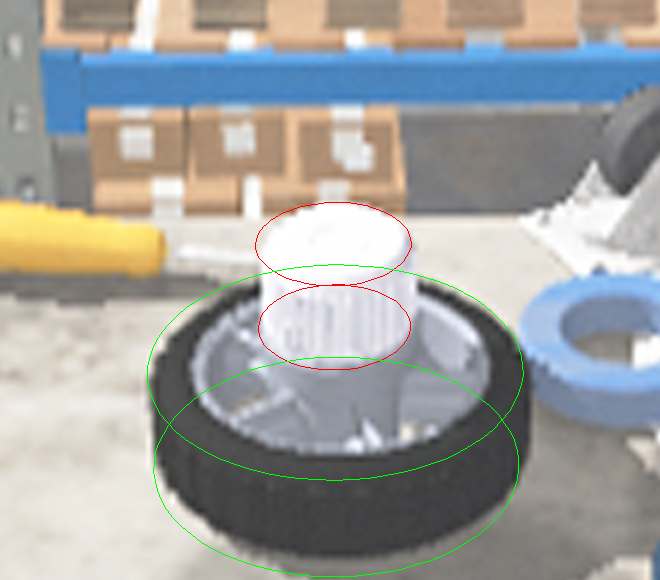

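```bash
cat >> h.py <<'E'
from scipy.spatial.transform import Rotation as R
def st():
    s=manip.observe(); q=s['ee_rot']; r=R.from_quat([q[1],q[2],q[3],q[0]]); return s,r
def go(x,y,z):
    s,r=st(); print('t',s['time'],'pos',s['tool_pos'].round(2),'j',s['joints'].round(2)); 
    print('axes',r.as_matrix().round(3).tolist())
    print('shift units',(r.inv().apply(np.array([x,y,z])-s['tool_pos'])/30).round(3))
E
python3 -c "
from h import *
go(462.5,182.5,345)"
```

```text
t 0.1 pos [186.32 596.45 404.2 ] j [ 1.17  0.49  1.35 -0.    1.3  -0.1 ]
axes [[-0.955, 0.298, -0.0], [0.298, 0.955, -0.001], [0.0, -0.001, -1.0]]
shift units [-12.902 -10.424   1.983]
```

>>> servo_tool(translation=[[-0.4,-0.3,0.1],[-1.2,-1.0,0.2],[-2.1,-1.7,0.3],[-3.0,-2.4,0.45],[-3.9,-3.15,0.6],[-4.8,-3.9,0.75],[-5.7,-4.6,0.9],[-6.6,-5.3,1.0],[-7.5,-6.05,1.15],[-8.4,-6.8,1.3],[-9.3,-7.5,1.45],[-10.2,-8.2,1.6],[-11.1,-8.95,1.7],[-11.9,-9.6,1.8],[-12.5,-10.1,1.9],[-12.8,-10.35,1.97],[-12.9,-10.42,1.98],[-12.9,-10.42,1.98],[-12.9,-10.42,1.98]], dr=[[0,0,0],[0,0,0],[0,0,0],[0,0,0],[0,0,0],[0,0,0],[0,0,0],[0,0,0],[0,0,0],[0,0,0],[0,0,0],[0,0,0],[0,0,0],[0,0,0],[0,0,0],[0,0,0],[0,0,0],[0,0,0],[0,0,0]], claw=[0,0,0,0,0,0,0,0,0,0,0,0,0,0,0,0,0,0,0])

```text
time: 2.0
tool_pos: [462.0, 183.2, 345.1]
ee_rot: [-0.0, 0.151, 0.989, -0.0]
contact_force: [0.6, 0.6, 0.6]
width: 91.0
```

```bash
python3 -c "
from h import *
go(462.5,182.5,256)
print(st()[0])
for n in('side','top'):
    im=viewer.snapshot(n)[:,:,::-1]
    u,v=proj(n,[(462,182,98)])[0].astype(int)
    cv2.imwrite(f'pics/a_{n}.png',cv2.resize(im[max(0,v-60):v+60,u-75:u+75],None,fx=5,fy=5,interpolation=2))
"
```

```text
t 2.0 pos [461.95 183.21 345.13] j [ 0.26  0.39  1.73 -0.    1.02 -1.01]
axes [[-0.955, 0.298, -0.001], [0.298, 0.955, -0.001], [0.0, -0.001, -1.0]]
shift units [-0.026 -0.014  2.971]
{'time': 2.0, 'joints': array([ 2.57576632e-01,  3.90905188e-01,  1.72973516e+00, -7.96267617e-04,
        1.02184510e+00, -1.01065528e+00]), 'dq': array([ 0.007434  , -0.00229205, -0.00258503,  0.00119055,  0.00025929,
       -0.00150879]), 'joint_torque': array([-1.16105329e+00, -6.94958425e+01, -2.99836993e+01, -4.75115469e-02,
        6.63851690e-02, -3.67040292e-02]), 'tool_pos': array([461.95309161, 183.21111161, 345.12611531]), 'ee_rot': array([-2.74613077e-04,  1.50500274e-01,  9.88609808e-01, -4.89028066e-04]), 'contact_force': array([0.63185014, 0.58400014, 0.64547441]), 'moment': array([-0.01976104,  0.01524806,  0.02780915]), 'width': 91.03157759378288}
```

View pics/a_side.png

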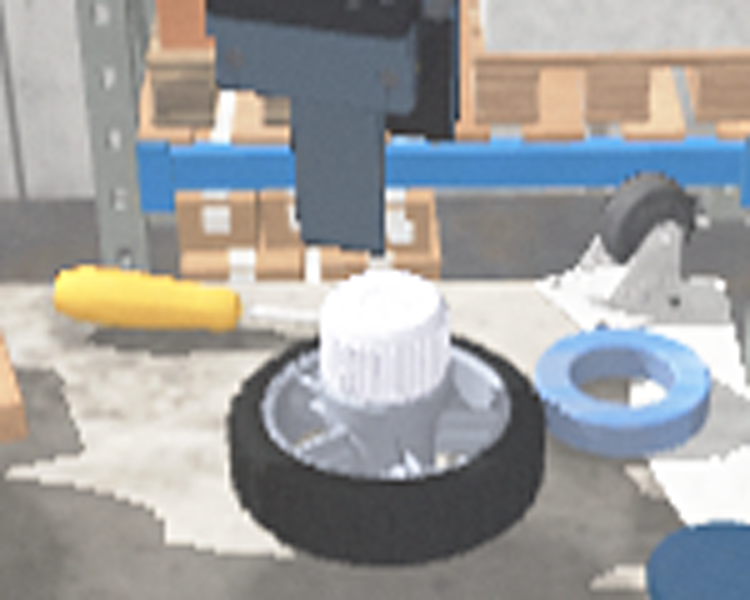

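View pics/a_top.png

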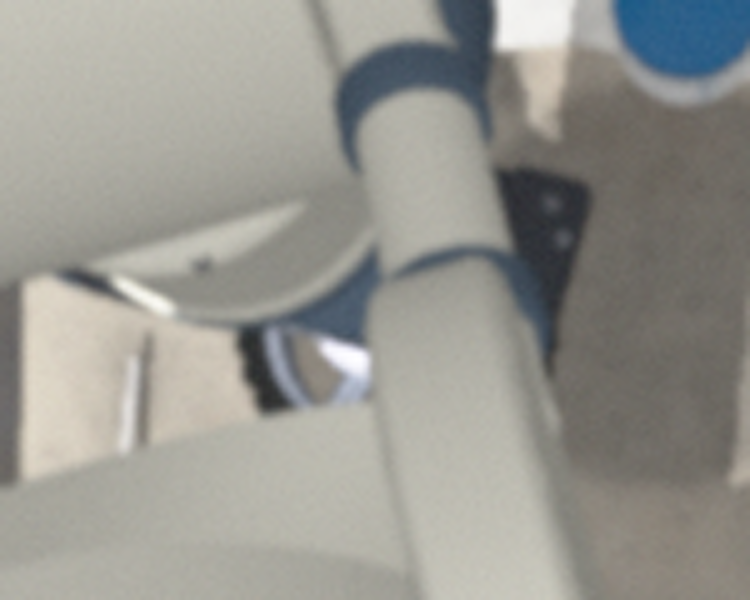

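```bash
python3 -c "
from h import *
u,v=proj('side',[(462,182,98)])[0].astype(int)
for y in(-1,1):
  for x in (-16,16):
    for k in (45.5,59):
      p=np.array([462,183.2,154])+np.array([-.298,-.955,0])*k+np.array([-.955,.298,0])*x
      print(x,k,(proj('side',p)[0]-[u-75,max(0,v-60)]+.5)*5)
  break
for x in(461,462,463,464): print(x,(proj('side',[(x-28,182,75),(x+28,182,75)])-[u-75,max(0,v-60)]+.5)*5)
"
```

```text
-16 45.5 [382.59977889 247.47670569]
-16 59 [372.25215568 264.41646074]
16 45.5 [306.80617268 235.8853453 ]
16 59 [295.68119351 252.53376185]
461 [[314.95753821 349.21489681]
 [442.59212105 348.29302888]]
462 [[317.23406845 349.19845409]
 [444.87406873 348.27654703]]
463 [[319.51069526 349.18201066]
 [447.15611333 348.26006448]]
464 [[321.78741865 349.16556655]
 [449.43825484 348.24358122]]
```

>>> servo_tool(translation=[[-0.04,-0.01,0.3],[-0.04,-0.01,0.8],[-0.04,-0.01,1.3],[-0.04,-0.01,1.8],[-0.04,-0.01,2.2],[-0.04,-0.01,2.5],[-0.04,-0.01,2.75],[-0.04,-0.01,2.9],[-0.04,-0.01,2.93],[-0.04,-0.01,2.93]], dr=[[0,0,0],[0,0,0],[0,0,0],[0,0,0],[0,0,0],[0,0,0],[0,0,0],[0,0,0],[0,0,0],[0,0,0]], claw=[0,0,0,0,0,0,0,0,0,0])

```text
time: 3.1
tool_pos: [463.1, 182.6, 257.4]
ee_rot: [-0.0, 0.15, 0.989, -0.0]
contact_force: [0.1, 0.2, 0.7]
width: 91.6
```

```bash
python3 -c "
from h import *
go(463,182.5,257)
s=st()[0];print(s['contact_force'],s['moment'])
for n in('side',):
    im=viewer.snapshot(n)[:,:,::-1]
    u,v=proj(n,[(462,182,98)])[0].astype(int)
    cv2.imwrite(f'pics/b_{n}.png',cv2.resize(im[max(0,v-60):v+60,u-75:u+75],None,fx=5,fy=5,interpolation=2))
"
```

```text
t 3.1 pos [463.08 182.62 257.42] j [ 0.26  0.53  1.81 -0.    0.8  -1.01]
axes [[-0.955, 0.297, -0.0], [0.297, 0.955, -0.001], [-0.0, -0.001, -1.0]]
shift units [ 0.001 -0.005  0.014]
[0.12035192 0.22036586 0.70659453] [-0.01527923 -0.01894381 -0.00227157]
```

View pics/b_side.png

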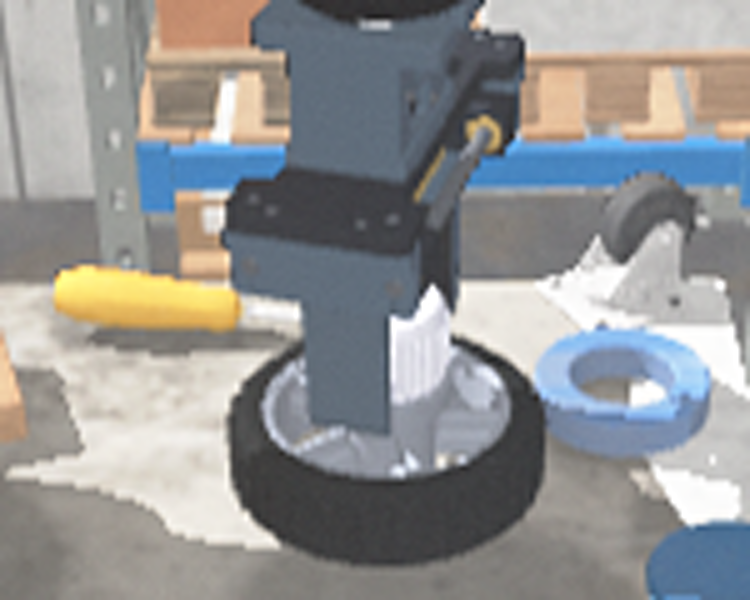

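The open jaws straddle the cap (cap right edge ~449, finger 305–390), clear of the tyre. Closing.

>>> servo_tool(translation=[[0,0,0],[0,0,0],[0,0,0],[0,0,0],[0,0,0],[0,0,0],[0,0,0],[0,0,0]], dr=[[0,0,0],[0,0,0],[0,0,0],[0,0,0],[0,0,0],[0,0,0],[0,0,0],[0,0,0]], claw=[1,1,1,1,1,1,1,1], newtons=30)

```text
time: 3.95
tool_pos: [463.4, 183.5, 257.8]
ee_rot: [0.001, 0.15, 0.989, 0.001]
contact_force: [-0.7, 14.3, 0.7]
width: 56.0
```

```bash
cat > c.py <<'E'
from h import *
s,r=st(); x=r.as_matrix()[:,0]
print('t',round(float(s['time']),2),s['tool_pos'].round(2),'F',s['contact_force'].round(2),'M',s['moment'].round(3),'w',round(float(s['width']),2),'yaw(x axis)',round(float(np.degrees(np.arctan2(x[1],x[0])))%360,2),'j6',s['joints'][5].round(3),'tilt z',r.as_matrix()[:,2].round(4))
E
python3 c.py
```

```text
t 3.95 [463.37 183.51 257.85] F [-0.67 14.27  0.75] M [2.552 0.147 0.16 ] w 55.99 yaw(x axis) 162.69 j6 -1.013 tilt z [ 0.0012  0.0012 -1.    ]
```

>>> servo_tool(translation=[[0,0.03,0],[0,0.03,0],[0,0.03,0]], dr=[[0,0,0],[0,0,0],[0,0,0]], claw=[1,1,1])

```text
time: 4.25
tool_pos: [463.7, 184.4, 257.9]
ee_rot: [0.001, 0.15, 0.989, 0.001]
contact_force: [1.3, 2.0, 0.7]
width: 56.0
```

```bash
python3 c.py
```

```text
t 4.25 [463.68 184.4  257.9 ] F [1.33 2.04 0.68] M [0.323 0.038 0.02 ] w 56.01 yaw(x axis) 162.7 j6 -1.011 tilt z [ 0.0014  0.0012 -1.    ]
```

>>> servo_tool(translation=[[0,0,0],[0,0,0],[0,0,0],[0,0,0]], dr=[[0,0,-0.3],[0,0,-0.6],[0,0,-0.8],[0,0,-0.8]], claw=[1,1,1,1])

```text
time: 4.65
tool_pos: [463.6, 184.2, 257.9]
ee_rot: [0.0, 0.109, 0.994, 0.001]
contact_force: [-0.9, -0.5, 2.1]
width: 56.3
```

```bash
python3 c.py
```

```text
t 4.65 [463.56 184.25 257.85] F [-0.93 -0.47  2.09] M [-0.171  0.176  0.005] w 56.35 yaw(x axis) 167.51 j6 -1.095 tilt z [ 0.001  0.001 -1.   ]
```

>>> servo_tool(translation=[[0,0,0],[0,0,0],[0,0,0],[0,0,0]], dr=[[0,0,-0.3],[0,0,-0.6],[0,0,-0.8],[0,0,-0.8]], claw=[1,1,1,1])

```text
time: 5.05
tool_pos: [463.5, 184.2, 257.9]
ee_rot: [0.0, 0.067, 0.998, 0.0]
contact_force: [-0.7, 0.2, 1.5]
width: 55.9
```

```bash
python3 c.py
```

```text
t 5.05 [463.55 184.2  257.85] F [-0.73  0.21  1.46] M [-0.058  0.181  0.047] w 55.94 yaw(x axis) 172.31 j6 -1.179 tilt z [ 9.e-04  9.e-04 -1.e+00]
```

Free through 9.6°, Mz about zero. Five degrees more decides it.

>>> servo_tool(translation=[[0,0,0],[0,0,0],[0,0,0],[0,0,0]], dr=[[0,0,-0.3],[0,0,-0.6],[0,0,-0.8],[0,0,-0.8]], claw=[1,1,1,1])

```text
time: 5.45
tool_pos: [463.6, 184.2, 257.9]
ee_rot: [0.0, 0.025, 1.0, 0.0]
contact_force: [-1.1, -0.8, 1.7]
width: 56.1
```

```bash
python3 c.py
```

```text
t 5.45 [463.56 184.19 257.85] F [-1.07 -0.84  1.69] M [-0.132  0.143 -0.021] w 56.06 yaw(x axis) 177.1 j6 -1.263 tilt z [ 1.e-03  9.e-04 -1.e+00]
```

>>> servo_tool(translation=[[0,0,0],[0,0,0],[0,0,0],[0,0,0],[0,0,0],[0,0,0],[0,0,0],[0,0,0],[0,0,0],[0,0,0]], dr=[[0,0,-0.4],[0,0,-0.9],[0,0,-1.5],[0,0,-2.1],[0,0,-2.7],[0,0,-3.3],[0,0,-3.9],[0,0,-4.4],[0,0,-4.6],[0,0,-4.6]], claw=[1,1,1,1,1,1,1,1,1,1])

```text
time: 6.45
tool_pos: [463.8, 184.6, 257.9]
ee_rot: [0.001, -0.214, 0.977, 0.001]
contact_force: [0.4, 5.6, -0.6]
width: 56.2
```

```bash
python3 c.py
```

```text
t 6.45 [463.81 184.57 257.9 ] F [ 0.37  5.6  -0.63] M [ 1.018  0.047 -0.006] w 56.22 yaw(x axis) 204.67 j6 -1.744 tilt z [ 0.0017  0.0017 -1.    ]
```

>>> servo_tool(translation=[[0,0,0],[0,0,0],[0,0,0],[0,0,0],[0,0,0],[0,0,0],[0,0,0],[0,0,0],[0,0,0],[0,0,0]], dr=[[0,0,-0.4],[0,0,-0.9],[0,0,-1.5],[0,0,-2.1],[0,0,-2.7],[0,0,-3.3],[0,0,-3.9],[0,0,-4.4],[0,0,-4.7],[0,0,-4.7]], claw=[1,1,1,1,1,1,1,1,1,1])

```text
time: 7.45
tool_pos: [464.0, 185.1, 258.0]
ee_rot: [0.002, -0.445, 0.896, 0.001]
contact_force: [0.2, 8.7, -0.5]
width: 56.1
```

```bash
python3 c.py
```

```text
t 7.45 [464.01 185.12 257.95] F [ 0.2   8.71 -0.46] M [ 1.629  0.184 -0.098] w 56.1 yaw(x axis) 232.85 j6 -2.236 tilt z [ 0.0024  0.0029 -1.    ]
```

>>> servo_tool(translation=[[-0.02,0.016,0],[-0.02,0.016,0],[-0.02,0.016,0],[-0.02,0.016,-0.08],[-0.02,0.016,-0.16],[-0.02,0.016,-0.2],[-0.02,0.016,-0.2]], dr=[[0,0,0],[0,0,0],[0,0,0],[0,0,0],[0,0,0],[0,0,0],[0,0,0]], claw=[1,1,1,1,1,1,1])

```text
time: 8.15
tool_pos: [464.1, 185.9, 264.2]
ee_rot: [0.002, -0.445, 0.896, 0.001]
contact_force: [-0.2, 0.5, -1.2]
width: 56.3
```

```bash
python3 c.py
```

```text
t 8.15 [464.06 185.85 264.23] F [-0.19  0.52 -1.2 ] M [ 0.008  0.052 -0.034] w 56.35 yaw(x axis) 232.85 j6 -2.235 tilt z [ 0.003   0.0031 -1.    ]
```

>>> servo_tool(translation=[[0,0,-0.15],[0,0,-0.4],[0,0,-0.7],[0,0,-1.0],[0,0,-1.3],[0,0,-1.6],[0,0,-1.9],[0,0,-2.2],[0,0,-2.5],[0,0,-2.8],[0,0,-3.0],[0,0,-3.1],[0,0,-3.13],[0,0,-3.13],[0,0,-3.13]], dr=[[0,0,0],[0,0,0],[0,0,0],[0,0,0],[0,0,0],[0,0,0],[0,0,0],[0,0,0],[0,0,0],[0,0,0],[0,0,0],[0,0,0],[0,0,0],[0,0,0],[0,0,0]], claw=[1,1,1,1,1,1,1,1,1,1,1,1,1,1,1])

```text
time: 9.65
tool_pos: [463.7, 185.5, 357.8]
ee_rot: [0.002, -0.445, 0.896, 0.001]
contact_force: [0.1, 0.9, -1.1]
width: 56.3
```

```bash
python3 c.py; python3 -c "
from h import *
im=viewer.snapshot('side')[:,:,::-1]
cv2.imwrite('pics/c_full.png',im)
u,v=proj('side',[(462,182,98)])[0].astype(int)
cv2.imwrite('pics/c_side.png',cv2.resize(im[max(0,v-60):v+60,u-75:u+75],None,fx=5,fy=5,interpolation=2))
"
```

```text
t 9.65 [463.67 185.53 357.79] F [ 0.14  0.88 -1.13] M [ 0.07   0.106 -0.015] w 56.3 yaw(x axis) 232.85 j6 -2.234 tilt z [ 0.0023  0.0029 -1.    ]
```

View pics/c_side.png

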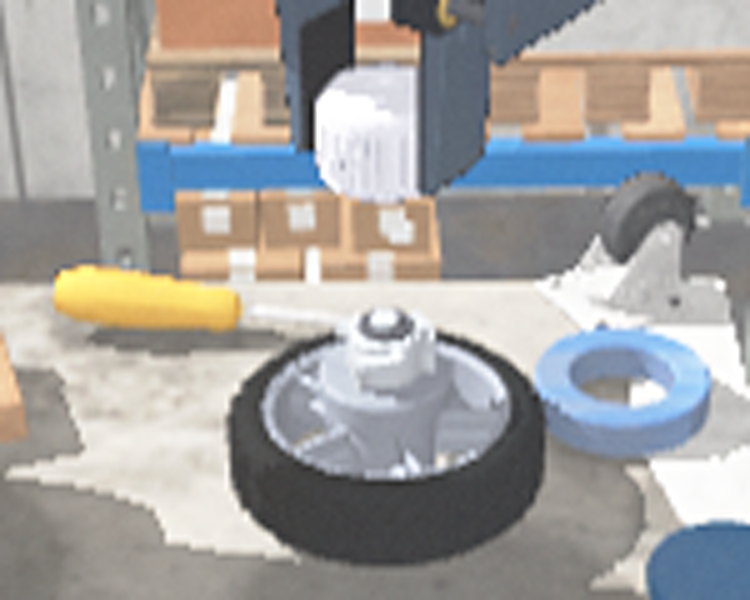

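View pics/c_full.png

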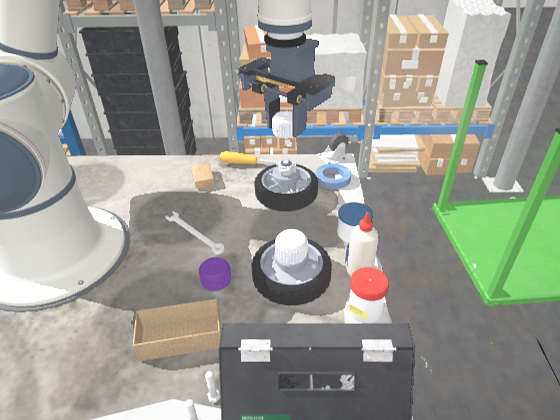

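```bash
python3 -c "
from h import *
im=cv2.imread('pics/c_full.png');k=8
im=cv2.resize(im,None,fx=k,fy=k,interpolation=2)
for z in(162,198): cv2.polylines(im,[((proj('side',circ((463.5,185.5),28,z))+.5)*k).astype(int)],True,(0,0,255),1)
u,v=(proj('side',[(463.5,185.5,180)])[0]*k).astype(int)
cv2.imwrite('pics/d.png',im[v-250:v+250,u-300:u+300])"
```

```text
(no output)
```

View pics/d.png

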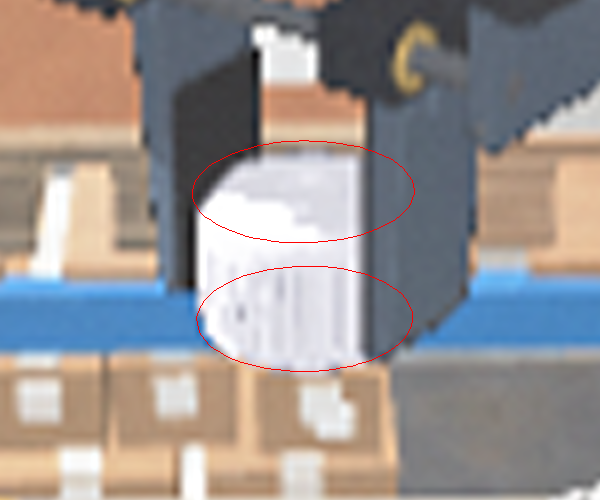

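The held cap's rim and top match the projected z = 162 and 198 circles, so it is level and 100 mm above its seat.

```bash
python3 c.py; python3 -c "
from workcell import manip
print(manip.job_done())"
```

```text
t 9.7 [463.7  185.56 357.82] F [-0.05  0.61 -1.73] M [0.081 0.097 0.008] w 55.95 yaw(x axis) 232.85 j6 -2.234 tilt z [ 0.0024  0.0029 -1.    ]
the job is handed in; nothing more can be done
None
```

The spoked wheel's cap is off and held level in the gripper, its rim about 100 mm above its hub. I handed the job in at 9.7 s.

**Thread direction:** I tried anticlockwise first (seen from above). It turned freely past 14° with almost no twisting resistance. The tight-way stop comes within 10°, so this is a right-hand thread, and I did not try clockwise. I turned the cap 70° in total and lifted it straight off.

**Last checks:**
- **Hold:** the wrist carries only about 1.1–1.7 N, close to the cap's weight, and the jaws are about 56 mm apart. The tool leans only about 0.2°.
- **Height:** the side picture shows the bare threaded nose, and the cap's rim and top line up with the outlines expected 100 mm up.
- **Other things:** the disc wheel's cap, the thread lock bottle and the grease tin look unmoved in the side picture.

**What disagreed:** my camera estimate of the hub was about 2–3 mm off in y. Closing the jaws therefore pushed sideways with 14 N, and about 9 N built up again while turning. I re-centred both times, and the force fell to 2 N or less.

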